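# Ease the sagging bolt and hold the ink cupboard ajar

### The arm

A 7-joint arm with a two-finger parallel gripper is mounted at the origin on the work surface. World frame = base frame: x ahead of the robot, y to its left, z up, the work surface at z = 0. Lengths are in m, angles in rad, forces in N, time in s.
With the tool pointing down it reaches from about 0.425 to 1.025 m from the base axis. Payload 3.6 kg.
Tool frame: the origin (TCP) lies on the centre line of the jaws, within the pads' length; the fingertips stand 17 mm ahead of it and the grasp point (between the pads) lies 2 mm behind it; z points along the fingers, x is the direction in which the jaws open and shut, and the axes are right-handed (so a half turn about z gives the same grasp; the last joint's range is limited). The gripper opens to 85 mm and grips with 20 to 120 N. Pads are 22 mm wide; open, the fingers measure 114 mm over their backs; the gripper's body (76 mm by 85 mm) begins 54 mm behind the grasp point. The pads swing forward as they close: fully open they stand 13 mm farther back than shut.
Start: joints at [-1.438, 0.591, 0.048, 1.609, -0.033, 0.943, -0.034], TCP at [0.162, 0.707, 0.248] pointing down, gripper open.
Joint ranges: [-2.69, 2.69], [-0.47, 2.24], [-1.27, 1.36], [0.19, 2.51], [-1.53, 4.68], [0.08, 2.07], [-3.09, 3.09]. Speed limits (rad/s): [2.57, 2.57, 3.14, 3.14, 3.14, 3.14, 3.14].

### API

Orientations are given as a unit quaternion [x, y, z, w].
In Python, from workcell import robot, vision, order gives the robot as it stands.
- The arm moves only by the shell command python3 -m pendant 'ROWS' [OPENING]. ROWS is JSON, a list that holds one entry, the list of rows, each a list of 6 numbers: the shift along the tool's x, y, z in mm, then the turn, a rotation vector about the tool's x, y, z in degrees. In form: [[[dx, dy, dz, rx, ry, rz], ...]]. A call has 1 to 10 rows; each row shifts and turns the commanded pose from where the row before left it, along the tool's axes as they then stand; what a row does not reach is not made up. A row lasts 1/12 s, in which the tool goes at most 41.7 mm and 7.16 degrees, less where a joint would pass 70% of its speed; a pose out of reach is approached as far as the arm can. A call is refused whole if a number of a shift passes 41.7 or a number of a turn 7.16, either way. A call with a gripper value outside its range is refused whole. OPENING is the finger opening in mm, from 0 to 85.4, set as the call begins (- or left out, the last holds). The fingers move at their own pace and stop on an object; the grip force is fixed at half the most. Time passes only in rows, so rows that do not move let the fingers close. It gives the time, the measured TCP pose, the force and the opening at its end, in the units of the state.
- robot.sense(): the state, without advancing time (a new reading comes with each control period).
- vision.capture(name): name is "side" or "top" or "wrist"; returns a dict with "color" (420x560x3 uint8, blue, green, red), "intrinsics" (3x3 intrinsics, pixels), "D" ([k1, k2, p1, p2, k3] as OpenCV has them; the pictures are not rectified), "world_from_camera" (4x4, takes a point from camera to world coordinates). Camera axes: x right, y down, z forward; pixel columns grow to the right and rows downward; lengths in m; the calibration is good to about 2 mm. A picture is of the moment at which its call begins. There is no depth.
- order.sign_off(): hands the job in, once; it reports no verdict.
The state is a dict: "time": time; "joints": joint angles; "dq": joint speeds; "joint_efforts": joint torques, N m; "tool_pos": TCP position; "ee_rot": TCP orientation; "force": force on the tool from outside, world axes, zero at the start; "torque": the same for the moment, N m; "width": opening from 0.0 (shut) to 1.0 (fully open).
Only numpy, scipy, OpenCV 4.12 (cv2) and the standard library are available. Lean on these libraries where they do the work, as an engineer would, in place of code of your own. Each camera call takes 0.05 s, during which the arm holds its last target.

### The job

Open the mesh door of the small wooden ink cupboard: its barrel bolt sags from one loose screw and the keeper's bent-up lip sits in a worn notch under the rod, so take the bolt's knob, lift the bolt over the lip while drawing it fully back, and do not force it against the keeper. Then pull the door open against its closing spring by about a hand's breadth (some 10 cm at its free edge) and finish while still holding it ajar there with the gripper, without letting go. Leave everything else on the desk and on the cupboard standing where it is.

Things in the scene. Friction and masses are not known exactly. Their poses are not given: they have to be found in the camera images.
- cupboard: Pale wooden cupboard fixed to the desk, 200 deep (its x) x 320 wide (its y) x 270 mm high; origin at the centre of its underside. Its front, with the door, looks along its own -x and lies at x = -0.100; z up. Its place and yaw vary from start to start.
- door: Inset mesh door, leaf 243 wide x 218 high x 18 mm thick, lower edge 32 mm above the desk; cupboard top 20 mm above its upper edge, flush with its face. Origin at the middle of its lower edge, in the plane of the outer face; y along the leaf to the free edge, -x out of the front. The vertical hinge line is at y = -0.122 of it. The bolt is on its outer face.
- door_hinge (a joint): Opening angle of the door, rad; 0 shut, to 1.7; grows as the free edge comes out of the front (seen from above the door turns anticlockwise). Spring hinges shut it when let go: closing moment 0.35 N m when shut, 0.5 N m per rad more as it opens. 0.42 rad is about 10 cm at the free edge.
- door_free_corner (a point): Top corner of the door's outer face at its free edge, 244 mm from the hinge line, at y = +0.122 of the door.
- knob (a point): Centre of the bolt's knob: steel cylinder 18 mm in diameter, 26 mm long, standing straight out of the door (axis along the door's x), 49 mm from the face on a 10 mm stem; the barrels beside it reach 22 mm from the face. Fixed to the 12 mm rod, 106 mm from bolt_pivot when shut. About 45 mm below the cupboard's top; it can be pinched from above across the door's y.
- bolt_pivot (a point): The loose rear screw, on the door's outer face, about which the whole bolt (152 mm plate, barrels, rod, knob) turns; 100 mm from the hinge line, 232 mm above the desk. The rod's axis passes at this height, so the bolt is level when the knob is level with this point.
- bolt_lift (a joint): Angle by which the bolt is turned up about bolt_pivot from its sagging rest, rad: 0 sagging (nose down), 0.07 level, 0.115 upper stop. It falls back to 0 under its own weight (about 2 N at the knob). While the rod is in the keeper its nose clears the lip from about 0.045 on; 0.07 lifts the knob about 7.5 mm.
- bolt_slide (a joint): How far the rod is drawn back along itself towards the hinge side (door's -y), m: 0 shut, 0.036 fully back against its stop, friction about 1.5 N. Without lifting, it catches on the lip after 2 mm. The nose is out of the keeper, and the door free, from about 0.021 on.
- lip_top (a point): Middle of the top edge of the keeper's bent-up lip, a 4 mm thick, 18 mm wide steel tongue at the keeper's door-side edge, across the rod, sitting in the 9 mm long, 6 mm deep notch under the rod; the 14 mm nose of the rod beyond the notch catches behind it.
- keeper: Steel strap keeper, 14 mm wide, 65 mm high, standing 25 mm out from the post beside the door's free edge; it surrounds the rod's nose. Origin on the post's face at the height of bolt_pivot.
- square_ink: Bystander, to be left alone: square black-ink bottle, 46 x 46 mm, 75 mm tall; origin at its underside's centre.
- dropper_ink: Bystander, to be left alone: slim brown dropper bottle, 34 mm diameter, 96 mm tall; origin at its underside's centre.
- nib_dish: Bystander, to be left alone: low white dish, 64 mm across, 20 mm high; origin at its underside's centre.
- brush: Bystander, to be left alone: flat paint brush, 200 mm long, lying on the desk; origin at its underside's centre.
- brown_jar: Bystander, to be left alone: brown glass jar, 60 mm diameter, 90 mm tall, standing on the cupboard's top towards its back; origin at its underside's centre.
- water_pot: Bystander, to be left alone: white water cup, 80 mm across, 85 mm tall; origin at its underside's centre.
- tub: Bystander, to be left alone: lidded round tub, 86 mm across, 97 mm tall; origin at its underside's centre.

How it is judged:
On the way, in this order (a step that is already met when the one before it is completed fails the run):
1. the bolt's nose is lifted clear of the lip while the rod is still in the keeper (value of joint bolt_lift above 0.035 rad and value of joint bolt_slide below 0.018 m), for 0.1 s.
2. the bolt is drawn back out of the keeper with the door still shut (value of joint bolt_slide above 0.026 m and value of joint door_hinge below 0.1 rad), for 0.1 s.
At the end, for the whole second after the job is handed in: The bolt is drawn back at least 24 mm, and the gripper's fingers hold the door or its bolt (more than 1 N) still at 0.26 to 0.62 rad open (about 6 to 15 cm at the free edge) (value of joint door_hinge between 0.26 and 0.62 rad and velocity of joint door_hinge between -0.05 and 0.05 rad/s and value of joint bolt_slide above 0.024 m and contact force between the fingers and door above 1 N); the arm keeps its last pose, push and grip.
It fails at once if the bolt is forced against the keeper (more than 40 N) (contact force between door and keeper above 40 N).
It fails at once if a bystander is shoved (over 30 mm) or knocked over (distance of any of square_ink, dropper_ink, nib_dish, brush, brown_jar, water_pot, tub from where it was at the start of the episode above 0.03 m or angle between any of square_ink, dropper_ink, nib_dish, brown_jar, water_pot, tub's own z axis and vertical above 0.6 rad).
It also fails if it takes over 38 s, if anything falls off the work surface, if the arm or the gripper's body presses on something with over 40 N, if the wrist force passes 120 N, or if a joint passes its speed limit or range.

## Working session

There is one attempt and no reset: what is moved stays moved. The work goes in short steps, Python scripts to look and compute and a shell command to move; the robot and the scene stay as the last step left them, time stands still between calls to the robot, and variables do not carry over. Pictures are saved under pics/ and viewed, and the job is handed in when it is done.

```bash
ls -la && mkdir -p pics
python3 - <<'E'
from workcell import robot, vision, order
import cv2, numpy as np
s=robot.sense()
for k,v in s.items(): print(k,np.round(v,4))
for n in ["side","top","wrist"]:
    c=vision.capture(n)
    cv2.imwrite(f"pics/{n}0.png",c["color"])
    print(n,np.round(c["intrinsics"],1).tolist(),np.round(c["D"],4),np.round(c["world_from_camera"],4).tolist())
E
```

```text
total 12
drwxr-xr-x  3 agent agent 4096 Dec  5 19:03 .
drwxr-xr-x 23 root  root  4096 Dec  5 19:03 ..
drwxr-xr-x  2 agent agent 4096 Dec  5 19:03 pics
time 0.0
joints [-1.4385  0.5921  0.0483  1.6098 -0.0333  0.9427 -0.0337]
dq [ 0.001  -0.001   0.001  -0.     -0.0005  0.0001 -0.0001]
joint_efforts [-0.00000e+00 -5.48680e+01  1.54640e+00 -1.98135e+01  9.30000e-03
  8.40000e-03 -0.00000e+00]
tool_pos [0.1622 0.7058 0.2472]
ee_rot [ 7.823e-01  6.230e-01 -8.000e-04  7.000e-04]
force [ 0.9459 -0.8116  0.8338]
torque [-0.0174 -0.0205  0.0114]
width 0.9994
side [[478.9, 0.0, 282.1], [0.0, 478.9, 214.2], [0.0, 0.0, 1.0]] [-0.0855  0.      0.      0.      0.    ] [[-0.9228, -0.3657, 0.1209, 0.418], [-0.3851, 0.8705, -0.3065, 0.336], [0.0068, -0.3294, -0.9442, 1.6984], [0.0, 0.0, 0.0, 1.0]]
top [[418.7, 0.0, 281.2], [0.0, 418.7, 219.4], [0.0, 0.0, 1.0]] [-0.0517  0.      0.      0.      0.    ] [[-0.0064, -0.9813, 0.1925, 0.3728], [-0.9999, 0.0041, -0.0123, -0.1427], [0.0113, -0.1925, -0.9812, 1.3041], [0.0, 0.0, 0.0, 1.0]]
wrist [[348.7, 0.0, 279.2], [0.0, 348.7, 213.9], [0.0, 0.0, 1.0]] [-0.015  0.     0.     0.     0.   ] [[0.2242, 0.932, 0.2847, 0.0901], [0.9745, -0.2137, -0.0679, 0.7234], [-0.0024, 0.2927, -0.9562, 0.372], [0.0, 0.0, 0.0, 1.0]]
```

View pics/side0.png

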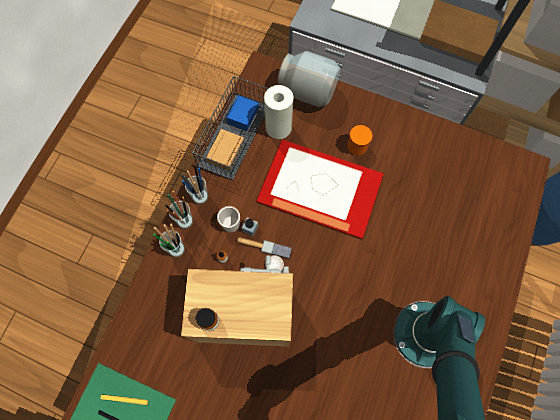

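View pics/top0.png

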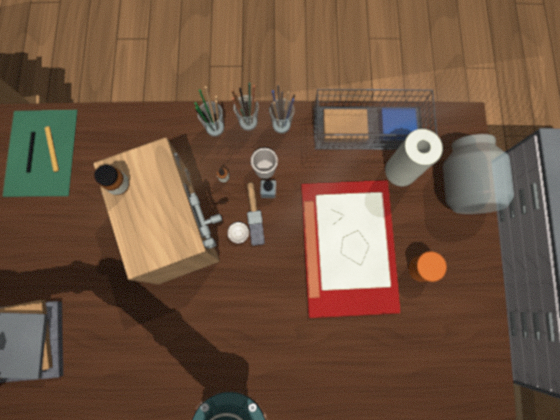

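View pics/wrist0.png

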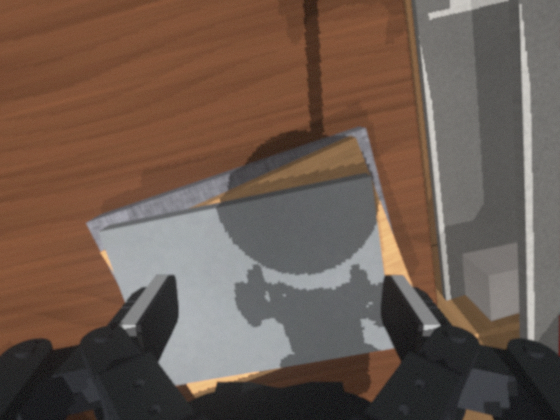

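Run:
```python
import cv2
t=cv2.imread("pics/top0.png")[120:300,80:300]
cv2.imwrite("pics/top0c.png",cv2.resize(t,None,fx=3.6,fy=3.3*1,interpolation=cv2.INTER_CUBIC)[:600])
t=cv2.imread("pics/side0.png")[200:350,170:320]
cv2.imwrite("pics/side0c.png",cv2.resize(t,None,fx=4,fy=4,interpolation=cv2.INTER_CUBIC))
```

```text
(no output)
```

View pics/top0c.png

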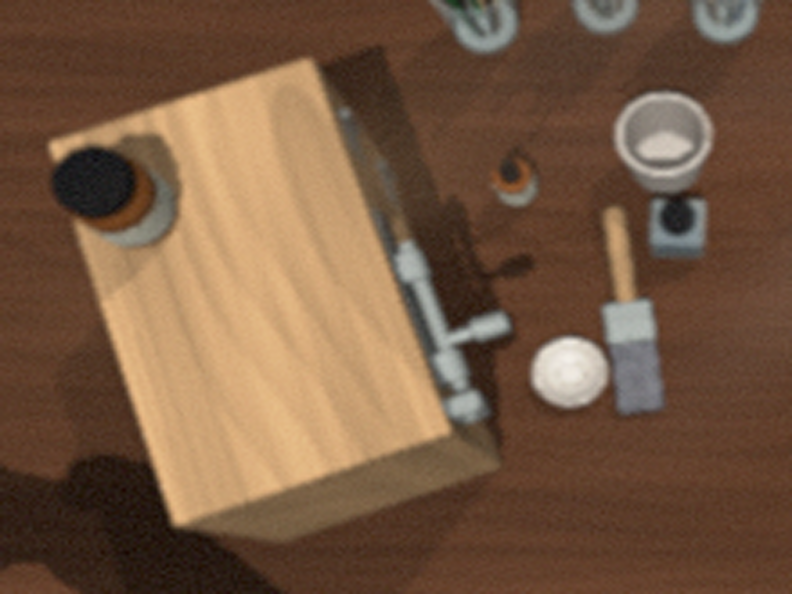

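View pics/side0c.png

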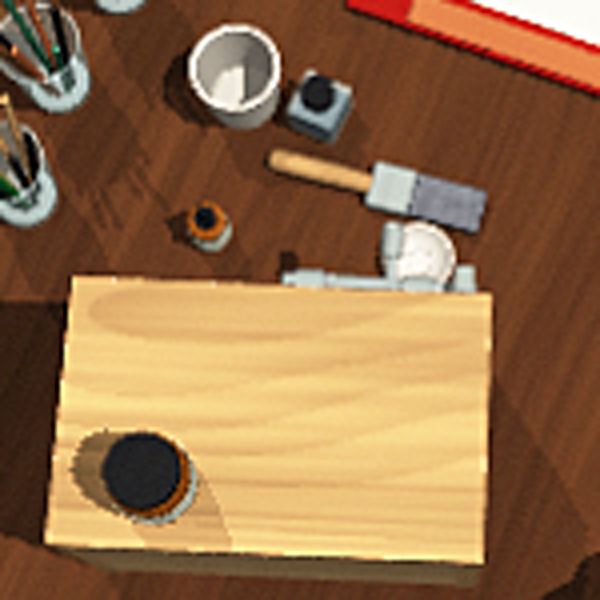

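```bash
cat > h.py <<'E'
import numpy as np, cv2
from scipy.optimize import least_squares
from scipy.spatial.transform import Rotation as R
def proj(cam,P):
    T=np.linalg.inv(np.array(cam["world_from_camera"],float))
    r,_=cv2.Rodrigues(T[:3,:3]); 
    p,_=cv2.projectPoints(np.atleast_2d(P).astype(float),r,T[:3,3],np.array(cam["intrinsics"],float),np.array(cam["D"],float))
    return p[:,0]
def ray(cam,uv):
    W=np.array(cam["world_from_camera"],float)
    n=cv2.undistortPoints(np.array([[uv]],float),np.array(cam["intrinsics"],float),np.array(cam["D"],float))[0,0]
    d=W[:3,:3]@np.array([n[0],n[1],1.]); return W[:3,3],d/np.linalg.norm(d)
def tri(obs):
    A=np.zeros((3,3));b=np.zeros(3)
    for c,uv in obs:
        o,d=ray(c,uv);M=np.eye(3)-np.outer(d,d);A+=M;b+=M@o
    P=np.linalg.solve(A,b)
    e=[np.linalg.norm(proj(c,P)[0]-np.array(uv)) for c,uv in obs]
    return P,e
def planez(cam,uv,z):
    o,d=ray(cam,uv);return o+d*(z-o[2])/d[2]
E
python3 - <<'E'
from h import *
from workcell import robot,vision
import pickle
cs={n:vision.capture(n) for n in ["side","top"]}
pickle.dump(cs,open("cams.pkl","wb"))
tp=lambda u,v:((u+.5)/3.6-.5+80,(v+.5)/3.3-.5+120)
sd=lambda u,v:((u+.5)/4-.5+170,(v+.5)/4-.5+200)
pts={"bf":((49,143),(47,543)),"ff":((314,58),(72,277)),"fn":((452,434),(492,293)),"bn":((175,525),(484,563)),"knob":((490,327),(393,243))}
for k,(a,b) in pts.items():
    P,e=tri([(cs["top"],tp(*a)),(cs["side"],sd(*b))]);print(k,P.round(4),np.round(e,2), planez(cs["top"],tp(*a),.27).round(4),planez(cs["side"],sd(*b),.27).round(4))
# fit
loc=np.array([[.1,-.16,.27],[-.1,-.16,.27],[-.1,.16,.27],[.1,.16,.27]])
ks=["bf","ff","fn","bn"]
def f(p,full=True):
    c,s=np.cos(p[2]),np.sin(p[2]);M=np.array([[c,-s,0],[s,c,0],[0,0,1]])
    Pw=loc@M.T+np.array([p[0],p[1],0])
    r=proj(cs["top"],Pw)-np.array([tp(*pts[k][0]) for k in ks]);q=proj(cs["side"],Pw)-np.array([sd(*pts[k][1]) for k in ks])
    return np.concatenate([r.ravel(),q.ravel()])
s=least_squares(f,[.55,.3,1.57]);print(s.x,np.degrees(s.x[2]),s.fun.round(1))
np.save("cup.npy",s.x)
E
```

```text
bf [0.7279 0.3328 0.2694] [0.1  0.09] [0.7274 0.3325 0.27  ] [0.728  0.3327 0.27  ]
ff [0.8007 0.1455 0.2611] [0.06 0.05] [0.7968 0.1431 0.27  ] [0.7984 0.1467 0.27  ]
fn [0.4978 0.0336 0.2673] [0.52 0.42] [0.4962 0.0333 0.27  ] [0.4989 0.0339 0.27  ]
bn [0.4285 0.2215 0.2694] [0.06 0.05] [0.4287 0.2212 0.27  ] [0.4284 0.2215 0.27  ]
knob [0.5888 0.0164 0.2192] [0.23 0.19] [0.5781 0.009  0.27  ] [0.5835 0.0272 0.27  ]
[0.61281466 0.18306725 1.92560239] 110.32889001343689 [ 0.1 -0.3 -0.7 -0.3 -0.1 -0.5 -0.   0.3  0.  -0.1  0.5 -0.4  0.5  0.1
  0.1 -0. ]
```

Run:
```python
from h import *
import pickle
cs=pickle.load(open("cams.pkl","rb"));p=np.load("cup.npy")
tp=lambda u,v:((u+.5)/3.6-.5+80,(v+.5)/3.3-.5+120)
sd=lambda u,v:((u+.5)/4-.5+170,(v+.5)/4-.5+200)
M=R.from_euler('z',p[2]).as_matrix()
def cup(P): return (np.array(P)-[p[0],p[1],0])@M
obs={"knob_c":((490,327),(393,243)),"knob_end":((510,323),(393,224)),"jarcap":((94,180),(146,474)),"dropcap":((514,170),(207,217)),"ink":((679,215),(319,92)),"dish":((570,372),(421,255)),"keepertop":((465,404),(465,279)),"pot":((663,137),(236,72))}
for k,(a,b) in obs.items():
    P,e=tri([(cs["top"],tp(*a)),(cs["side"],sd(*b))]);print(k,P.round(4),np.round(e,1),"cup",cup(P).round(4))
```

```text
knob_c [0.5888 0.0164 0.2192] [0.2 0.2] cup [-0.148   0.0804  0.2192]
knob_end [0.5939 0.0018 0.2164] [0.7 0.6] cup [-0.1634  0.0807  0.2164]
jarcap [0.6693 0.2628 0.3514] [0.8 0.7] cup [ 0.0551 -0.0807  0.3514]
dropcap [0.7694 0.0232 0.059 ] [0.3 0.3] cup [-0.2042 -0.0913  0.059 ]
ink [ 0.7235 -0.1191  0.0658] [0.1 0.1] cup [-0.3218  0.0012  0.0658]
dish [ 0.5838 -0.025   0.026 ] [0.2 0.2] cup [-0.185   0.0995  0.026 ]
keepertop [0.5225 0.0279 0.2508] [0.3 0.3] cup [-0.1141  0.1386  0.2508]
pot [ 0.7983 -0.1057  0.0713] [0.1 0.1] cup [-0.3352 -0.0736  0.0713]
```

```bash
python3 -m pendant '[[[0,0,-20,0,0,0],[0,0,-40,0,0,0],[0,0,-40,0,0,0],[0,0,-40,0,0,0],[0,0,-40,0,0,0],[0,0,-40,0,0,0],[-15,15,-20,0,0,0],[-28,28,0,0,0,0]]]' 85
```

```text
time: 0.92
tool_pos: [0.1906, 0.6602, 0.4942]
ee_rot: [0.78, 0.626, 0.004, -0.005]
force: [0.7, -0.0, -0.2]
width: 0.994
```

```bash
python3 -m pendant '[[[-28.3,28.3,0,0,0,5],[-25.7,30.6,0,0,0,5],[-22.9,32.8,0,0,0,5],[-20,34.6,0,0,0,5],[-16.9,36.3,0,0,0,5],[-13.7,37.6,0,0,0,5],[-10.4,38.6,0,0,0,5],[-6.9,39.4,0,0,0,5],[-3.5,39.8,0,0,0,5],[0,40,0,0,0,5]]]' && python3 -c "
from workcell import robot;import numpy as np
print(np.round(robot.sense()['joints'],3))"
```

```text
time: 1.75
tool_pos: [0.4074, 0.3141, 0.4884]
ee_rot: [0.973, 0.232, 0.0, -0.0]
force: [-0.1, 0.0, -0.9]
width: 0.995
[-1.082  0.107  0.38   1.768 -0.042  1.275 -0.224]
```

```bash
python3 -m pendant '[[[3,40,5,0,0,2],[3,40,10,0,0,2],[3,40,10,0,0,2],[3,40,10,0,0,0.5],[3,40,10,0,0,0],[3,40,10,0,0,0],[3,40,10,0,0,0],[3,30,5,0,0,0],[0,0,0,0,0,0],[0,0,0,0,0,0]]]'
python3 - <<'E'
from workcell import robot,vision
import numpy as np,cv2
print(np.round(robot.sense()['joints'],3))
c=vision.capture("wrist");cv2.imwrite("pics/w1.png",c["color"])
import pickle;pickle.dump((c,robot.sense()),open("w1.pkl","wb"))
E
```

```text
time: 2.58
tool_pos: [0.5471, 0.0365, 0.418]
ee_rot: [0.984, 0.176, -0.0, 0.0]
force: [-0.0, 0.7, -0.5]
width: 0.991
[-0.64   0.227  0.606  1.822 -0.141  1.137  0.368]
```

View pics/w1.png

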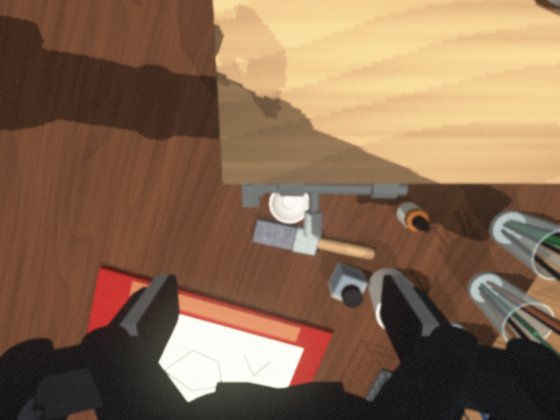

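Run:
```python
import cv2
t=cv2.imread("pics/w1.png")[170:265,215:425]
cv2.imwrite("pics/w1c.png",cv2.resize(t,None,fx=3.8,fy=3.8,interpolation=cv2.INTER_CUBIC))
```

```text
(no output)
```

View pics/w1c.png

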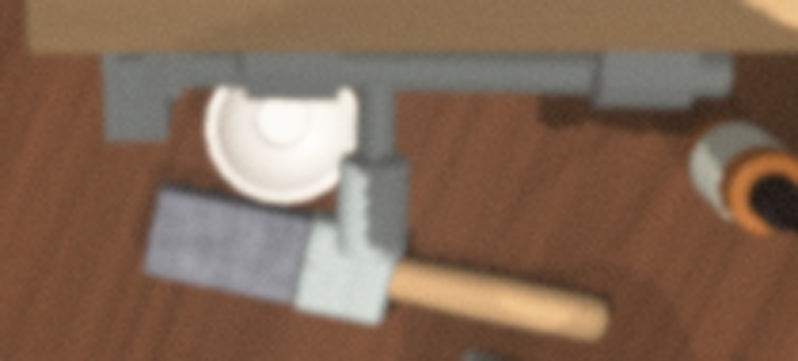

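Run:
```python
from h import *
import pickle
cs=pickle.load(open("cams.pkl","rb"));p=np.load("cup.npy");w,s=pickle.load(open("w1.pkl","rb"))
tp=lambda u,v:((u+.5)/3.6-.5+80,(v+.5)/3.3-.5+120)
sd=lambda u,v:((u+.5)/4-.5+170,(v+.5)/4-.5+200)
wp=lambda u,v:((u+.5)/3.8-.5+215,(v+.5)/3.8-.5+170)
M=R.from_euler('z',p[2]).as_matrix()
def cup(P): return (np.array(P)-[p[0],p[1],0])@M
T=M@np.array([-.1,.16,.27])+[p[0],p[1],0]
print("fn corner pred in w1",proj(w,T),"seen",wp(27,50))
a,b,c=tp(490,327),sd(393,243),wp(375,205)
for nm,o in {"ts":[(cs["top"],a),(cs["side"],b)],"tw":[(cs["top"],a),(w,c)],"sw":[(cs["side"],b),(w,c)],"all":[(cs["top"],a),(cs["side"],b),(w,c)]}.items():
    P,e=tri(o);print(nm,P.round(4),np.round(e,2),cup(P).round(4))
for z in (.219,.2245,.23):print(z,cup(planez(w,c,z)).round(4))
print(s["tool_pos"],cup(s["tool_pos"]))
```

```text
fn corner pred in w1 [[219.20327341 186.2258717 ]] seen (221.73684210526315, 182.78947368421052)
ts [0.5888 0.0164 0.2192] [0.23 0.19] [-0.148   0.0804  0.2192]
tw [0.5893 0.0165 0.2198] [0.45 1.22] [-0.1481  0.0799  0.2198]
sw [0.5886 0.0184 0.2279] [0.12 0.38] [-0.146   0.0799  0.2279]
all [0.5893 0.0164 0.2199] [0.46 0.02 1.21] [-0.1481  0.08    0.2199]
0.219 [-0.1488  0.0787  0.219 ]
0.2245 [-0.1469  0.0793  0.2245]
0.23 [-0.1451  0.0799  0.23  ]
[0.54681855 0.03871058 0.4181174 ] [-0.11243764  0.11203621  0.4181174 ]
```

```bash
python3 - <<'E'
from workcell import robot,vision
import numpy as np
for i in range(3):
    s=robot.sense();print(s["time"],np.round(s["tool_pos"],4),np.round(s["dq"],3),np.round(s["force"],1))
E
python3 -m pendant '[[[0,0,0,0,0,0]]]'
python3 -m pendant '[[[0,0,0,0,0,0]]]'
```

```text
2.6333 [0.5468 0.0387 0.4181] [-0.03  -0.008 -0.035 -0.001 -0.004  0.001 -0.   ] [-0.9  0.7  0.4]
2.6333 [0.5468 0.0387 0.4181] [-0.03  -0.008 -0.035 -0.001 -0.004  0.001 -0.   ] [-0.9  0.7  0.4]
2.6333 [0.5468 0.0387 0.4181] [-0.03  -0.008 -0.035 -0.001 -0.004  0.001 -0.   ] [-0.9  0.7  0.4]
time: 2.72
tool_pos: [0.5467, 0.0405, 0.4183]
ee_rot: [0.984, 0.18, -0.0, -0.001]
force: [-0.2, 0.3, 0.6]
width: 1.003
time: 2.8
tool_pos: [0.5467, 0.0408, 0.4185]
ee_rot: [0.984, 0.18, 0.0, -0.0]
force: [0.4, -0.0, 1.0]
width: 0.995
```

```bash
python3 -m pendant '[[[8,10,20,0,0,0],[8,10,30,0,0,0],[8,10,30,0,0,0],[6.6,7.8,25,0,0,0],[0,0,13,0,0,0],[0,0,0,0,0,0],[0,0,0,0,0,0],[0,0,0,0,0,0]]]' 45
python3 - <<'E'
from workcell import robot,vision
import numpy as np,cv2
c=vision.capture("wrist");cv2.imwrite("pics/w2.png",c["color"])
s=robot.sense();print(np.round(s["tool_pos"],4),np.round(s["dq"],3),s["width"])
import pickle;pickle.dump((c,s),open("w2.pkl","wb"))
E
```

```text
time: 3.47
tool_pos: [0.5895, 0.0152, 0.3015]
ee_rot: [0.984, 0.179, 0.001, -0.0]
force: [1.1, -0.4, -0.0]
width: 0.525
[0.5897 0.015  0.3019] [ 0.004 -0.007  0.005 -0.003 -0.002 -0.002  0.002] 0.5260094368720608
```

View pics/w2.png

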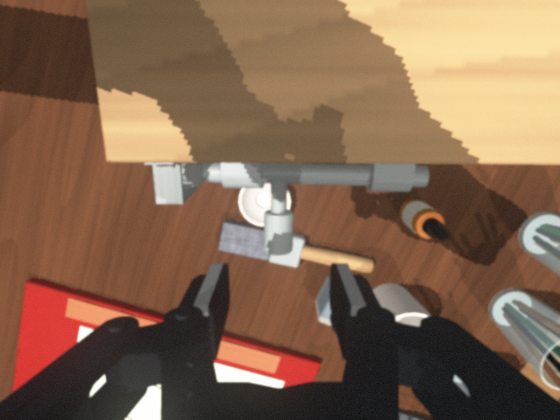

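Run:
```python
import cv2
t=cv2.imread("pics/w2.png")[150:290,140:340]
cv2.imwrite("pics/w2c.png",cv2.resize(t,None,fx=4,fy=4,interpolation=cv2.INTER_CUBIC))
```

```text
(no output)
```

View pics/w2c.png

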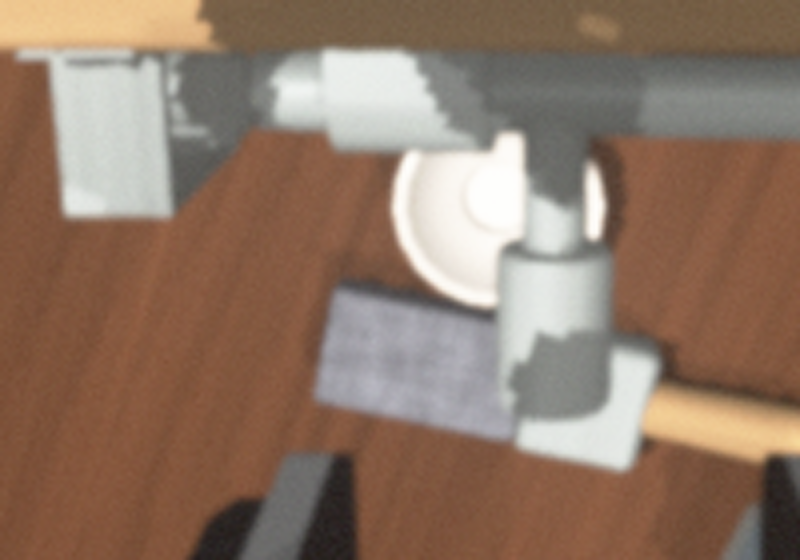

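Run:
```python
from h import *
import pickle
cs=pickle.load(open("cams.pkl","rb"));p=np.load("cup.npy");w1,s1=pickle.load(open("w1.pkl","rb"));w,s=pickle.load(open("w2.pkl","rb"))
M=R.from_euler('z',p[2]).as_matrix()
def cup(P): return (np.array(P)-[p[0],p[1],0])@M
wp=lambda u,v:((u+.5)/4-.5+140,(v+.5)/4-.5+150)
wp1=lambda u,v:((u+.5)/3.8-.5+215,(v+.5)/3.8-.5+170)
tp=lambda u,v:((u+.5)/3.6-.5+80,(v+.5)/3.3-.5+120)
sd=lambda u,v:((u+.5)/4-.5+170,(v+.5)/4-.5+200)
c=wp(556,325)
P,e=tri([(w1,wp1(375,205)),(w,c)]);print("w1w2",P,e,cup(P))
P,e=tri([(cs["top"],tp(490,327)),(cs["side"],sd(393,243)),(w,c)]);print("all",P,e,cup(P))
T=M@np.array([-.1,.16,.27])+[p[0],p[1],0]
print("corner pred",proj(w,T),"seen approx (107,162)")
for z in (.219,.2245,.23):
    Q=planez(w,c,z);d=R.from_quat(s["ee_rot"]).inv().apply(Q-s["tool_pos"])*1000;print(z,cup(Q).round(4),"tool",d.round(1))
# tool axis projection
Rt=R.from_quat(s["ee_rot"]);
for z in (0,.05,.07,.08): print(z,proj(w,s["tool_pos"]+Rt.apply([0,0,z])))
print(Rt.as_matrix().round(3), np.degrees(np.arctan2(Rt.as_matrix()[1,0],Rt.as_matrix()[0,0])))
```

```text
w1w2 [0.58856993 0.01896982 0.22889588] [np.float64(0.020564334098126674), np.float64(0.03248090850207081)] [-0.14545361  0.07974346  0.22889588]
all [0.58901562 0.01625881 0.22001622] [np.float64(0.3694384136487777), np.float64(0.09631198112858945), np.float64(1.1722944897427847)] [-0.1481506   0.08026736  0.22001622]
corner pred [[101.3641869  166.00139551]] seen approx (107,162)
0.219 [-0.149   0.0797  0.219 ] tool [ 0.1 -0.5 82.9]
0.2245 [-0.1471  0.0797  0.2245] tool [ 0.2 -2.5 77.4]
0.23 [-0.1451  0.0797  0.23  ] tool [ 0.2 -4.5 71.9]
0 [[277.8030391  301.55119745]]
0.05 [[278.22039195 252.41715982]]
0.07 [[278.33379619 239.07445544]]
0.08 [[278.38303856 233.28186652]]
[[ 0.936  0.353  0.003]
 [ 0.353 -0.936  0.001]
 [ 0.003  0.    -1.   ]] 20.6503698040861
```

```bash
python3 -m pendant '[[[0,-1,10,0,0,0],[0,0,20,0,0,0],[0,0,20,0,0,0],[0,0,15,0,0,0],[0,0,10,0,0,0],[0,0,4,0,0,0],[0,0,0,0,0,0],[0,0,0,0,0,0]]]' 30
python3 - <<'E'
from workcell import robot,vision
import numpy as np,cv2
c=vision.capture("wrist");cv2.imwrite("pics/w3.png",c["color"])
s=robot.sense();print(np.round(s["tool_pos"],4),np.round(s["dq"],3),s["width"],s["force"])
import pickle;pickle.dump((c,s),open("w3.pkl","wb"))
E
```

```text
time: 4.18
tool_pos: [0.5891, 0.015, 0.222]
ee_rot: [0.984, 0.178, 0.001, 0.0]
force: [0.0, -0.3, -0.4]
width: 0.351
[0.5893 0.015  0.2223] [-0.001 -0.004  0.002 -0.003  0.001 -0.002  0.001] 0.35168544991051565 [-0.1633244  -0.80596768  0.14998807]
```

View pics/w3.png

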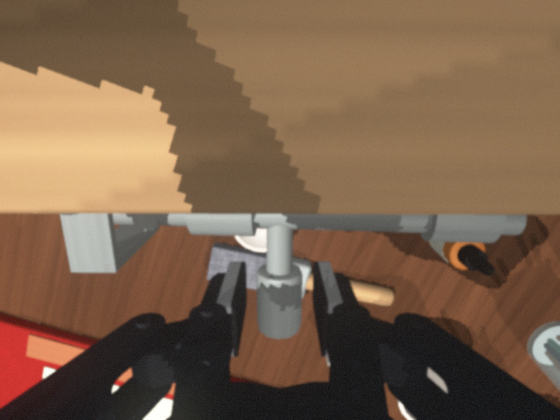

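```bash
python3 -m pendant '[[[0,0,0,0,0,0],[0,0,0,0,0,0],[0,0,0,0,0,0],[0,0,0,0,0,0]]]' 21
python3 - <<'E'
from workcell import robot,vision
import numpy as np,cv2
c=vision.capture("wrist");cv2.imwrite("pics/w4.png",c["color"][180:380,150:410].repeat(3,0).repeat(3,1))
s=robot.sense();print(np.round(s["tool_pos"],4),s["width"]*85.4,s["force"])
E
```

```text
time: 4.57
tool_pos: [0.5888, 0.0152, 0.2217]
ee_rot: [0.984, 0.179, 0.0, -0.0]
force: [0.4, -0.6, 0.7]
width: 0.248
[0.5887 0.0151 0.2216] 21.065339324996156 [ 0.4124097  -0.25581685 -0.58557325]
```

View pics/w4.png

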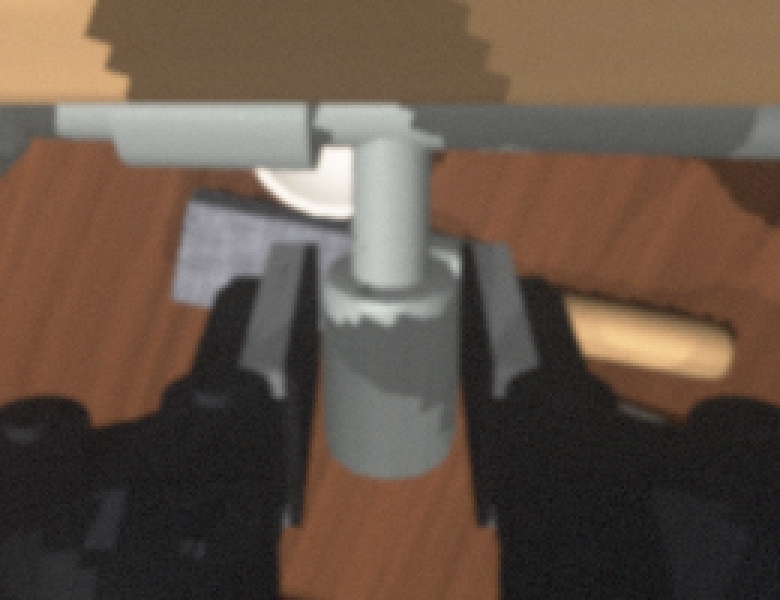

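```bash
python3 -m pendant '[[[0,0,0,0,0,0],[0,0,0,0,0,0],[0,0,0,0,0,0],[0,0,0,0,0,0]]]' 8
python3 - <<'E'
from workcell import robot,vision
import numpy as np,cv2
s=robot.sense();print(np.round(s["tool_pos"],4),s["width"]*85.4,s["force"],s["torque"])
E
```

```text
time: 4.95
tool_pos: [0.5887, 0.0151, 0.2216]
ee_rot: [0.984, 0.178, 0.0, -0.0]
force: [-0.8, 0.3, 3.2]
width: 0.187
[0.5887 0.0151 0.2216] 15.984385061961309 [-0.76924178  0.26317922  3.15974827] [0.01680094 0.16290521 0.01739795]
```

```bash
python3 -m pendant '[[[0,0,-1.5,0,-0.8,0],[0,0,-2,0,-1,0],[0,0,-2,0,-1,0],[0,0,-2,0,-1,0],[0,0,-1,0,-0.7,0],[0,0,0,0,0,0],[0,0,0,0,0,0],[0,0,0,0,0,0]]]'
python3 - <<'E'
from workcell import robot,vision
import numpy as np,cv2
from scipy.spatial.transform import Rotation as R
s=robot.sense();print(np.round(s["tool_pos"],4),s["width"]*85.4,s["force"],s["torque"]);print(R.from_quat(s["ee_rot"]).as_matrix().round(3))
for n in ["wrist","side","top"]:
    c=vision.capture(n);im=c["color"]
    if n=="wrist": im=im[180:380,150:410].repeat(3,0).repeat(3,1)
    if n=="side": im=cv2.resize(im[200:350,170:320],None,fx=4,fy=4,interpolation=cv2.INTER_CUBIC)
    cv2.imwrite(f"pics/{n}5.png",im)
E
```

```text
time: 5.62
tool_pos: [0.5892, 0.0154, 0.2297]
ee_rot: [0.983, 0.178, -0.038, 0.007]
force: [0.5, -0.4, -2.7]
width: 0.189
[0.5892 0.0154 0.2297] 16.146208610299244 [ 0.48823255 -0.44380334 -2.66364038] [ 0.01544843 -0.26632214 -0.02128961]
[[ 0.933  0.351 -0.072]
 [ 0.35  -0.936 -0.028]
 [-0.078  0.    -0.997]]
```

View pics/wrist5.png

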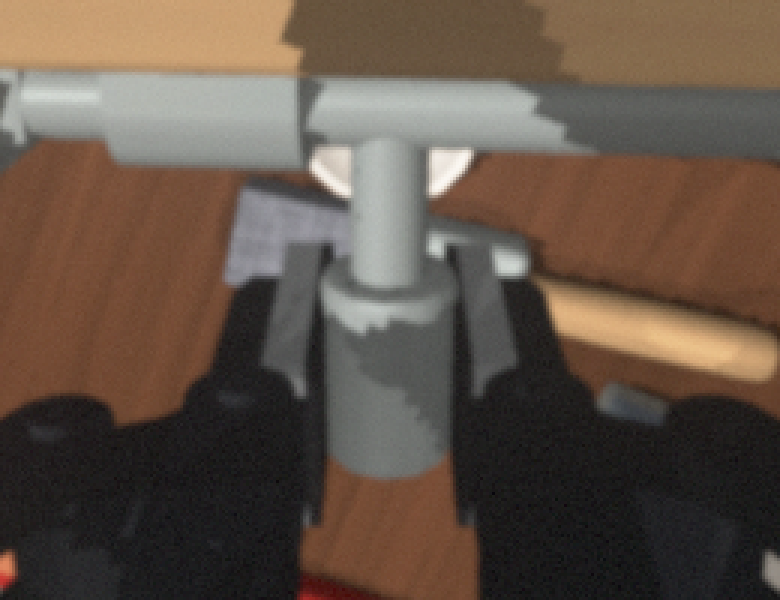

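View pics/side5.png

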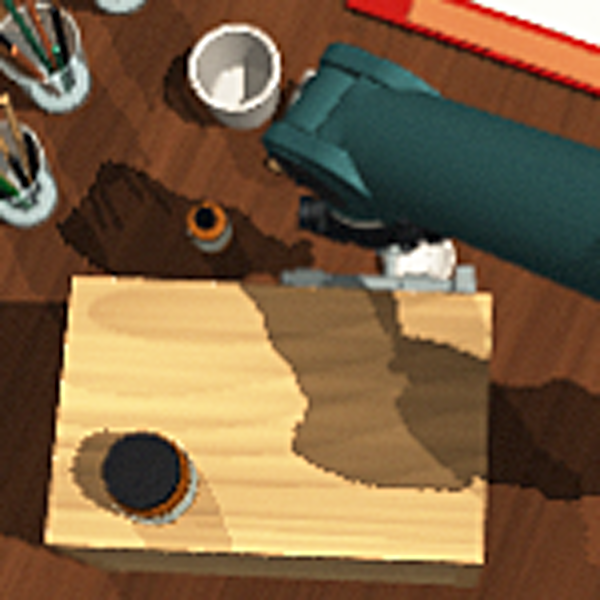

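```bash
python3 -m pendant '[[[2,0,-0.2,0,0,0],[3,0,-0.2,0,0,0],[4,0,-0.3,0,0,0],[3,0,-0.2,0,0,0],[0,0,0,0,0,0]]]'
python3 - <<'E'
from workcell import robot
import numpy as np
s=robot.sense();print(np.round(s["tool_pos"],4),s["width"]*85.4,s["force"],s["torque"])
E
```

```text
time: 6.18
tool_pos: [0.6009, 0.0197, 0.2297]
ee_rot: [0.983, 0.179, -0.038, 0.007]
force: [0.4, -0.1, -1.7]
width: 0.186
[0.6009 0.0197 0.2297] 15.88758079883312 [ 0.43955019 -0.13145936 -1.7032116 ] [-0.0356155  -0.14078966 -0.07048225]
```

```bash
python3 -m pendant '[[[3,0,-0.2,0,0,0],[4,0,-0.3,0,0,0],[4,0,-0.3,0,0,0],[4,0,-0.3,0,0,0],[4,0,-0.3,0,0,0],[3,0,-0.2,0,0,0],[0,0,0,0,0,0],[0,0,0,0,0,0],[0,0,0,0,0,0]]]'
python3 - <<'E'
from workcell import robot,vision
import numpy as np,cv2
s=robot.sense();print(np.round(s["tool_pos"],4),s["width"]*85.4,s["force"],s["torque"])
for n in ["wrist","top"]:
    c=vision.capture(n);im=c["color"]
    if n=="top": im=cv2.resize(im[120:300,80:300],None,fx=3.6,fy=3.3,interpolation=cv2.INTER_CUBIC)
    cv2.imwrite(f"pics/{n}6.png",im)
E
```

```text
time: 6.93
tool_pos: [0.6212, 0.0273, 0.2296]
ee_rot: [0.983, 0.178, -0.038, 0.007]
force: [0.7, -0.5, -1.7]
width: 0.191
[0.6212 0.0273 0.2296] 16.31733927343913 [ 0.72949209 -0.46690207 -1.72959337] [-0.20491554 -0.18046422 -0.02402899]
```

View pics/wrist6.png

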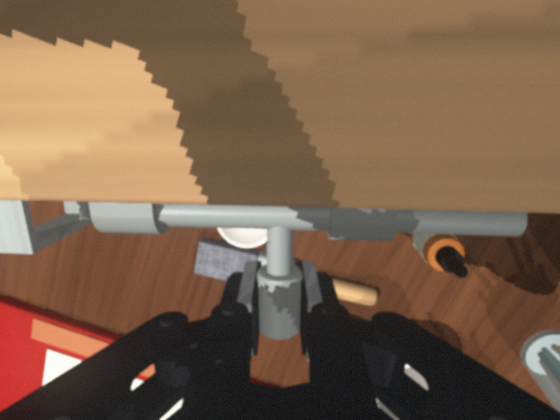

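View pics/top6.png

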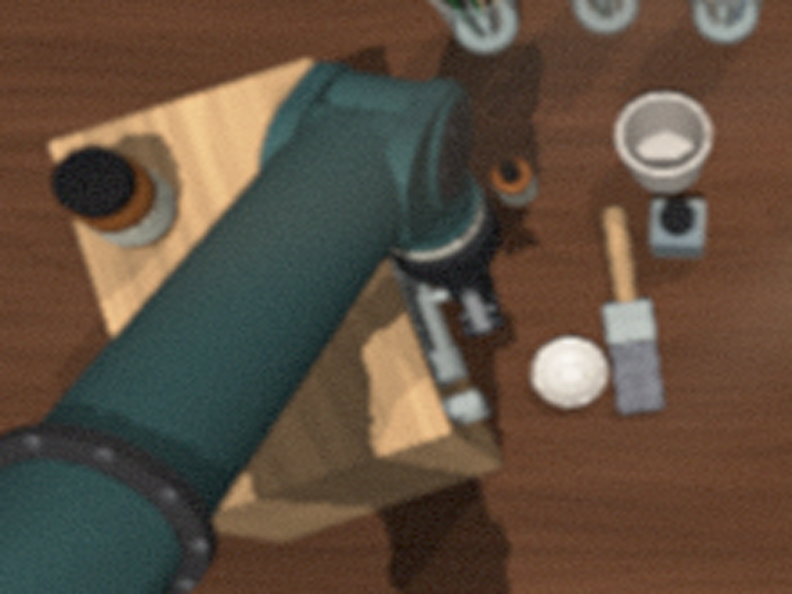

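```bash
python3 -m pendant '[[[0.9,3,-0.1,-0.1,0,-1],[0.9,3,-0.1,-0.1,0,-1],[1.8,5.9,-0.1,-0.2,0,-2],[1.8,5.9,-0.1,-0.2,0,-2],[0,0,0,0,0,0]]]'
python3 - <<'E'
from workcell import robot
import numpy as np
from scipy.spatial.transform import Rotation as R
s=robot.sense();print(np.round(s["tool_pos"],4),s["width"]*85.4,s["force"],s["torque"]);print(R.from_quat(s["ee_rot"]).as_matrix().round(3))
E
```

```text
time: 7.45
tool_pos: [0.6333, 0.0126, 0.2298]
ee_rot: [0.972, 0.23, -0.038, 0.01]
force: [0.4, 1.7, -1.7]
width: 0.192
[0.6333 0.0126 0.2298] 16.4320372585207 [ 0.38046235  1.67067431 -1.68129019] [ 0.3400549   0.03036234 -0.07394563]
[[ 0.891  0.449 -0.068]
 [ 0.447 -0.894 -0.037]
 [-0.078  0.002 -0.997]]
```

```bash
python3 -m pendant '[[[1.8,5.9,-0.1,-0.2,0,-2],[1.8,5.9,-0.1,-0.2,0,-2],[1.8,5.9,-0.1,-0.2,0,-2],[1.8,5.9,-0.1,-0.2,0,-2],[1.8,5.9,-0.2,-0.2,0,-2],[0,0,0,0,0,0]]]'
python3 - <<'E'
from workcell import robot
import numpy as np
from scipy.spatial.transform import Rotation as R
s=robot.sense();print(np.round(s["tool_pos"],4),s["width"]*85.4,s["force"],s["torque"]);print(R.from_quat(s["ee_rot"]).as_matrix().round(3))
E
```

```text
time: 7.95
tool_pos: [0.6558, -0.0078, 0.2297]
ee_rot: [0.949, 0.314, -0.036, 0.015]
force: [-1.4, 1.1, -1.8]
width: 0.189
[ 0.6558 -0.0078  0.2297] 16.167448976449933 [-1.37985652  1.14712906 -1.79145264] [ 0.41443909  0.10177553 -0.13983674]
[[ 0.8    0.597 -0.06 ]
 [ 0.595 -0.802 -0.051]
 [-0.078  0.005 -0.997]]
```

```bash
python3 -m pendant '[[[1.8,5.9,-0.1,-0.2,0,-2],[1.8,5.9,-0.1,-0.2,0,-2],[1.8,5.9,-0.1,-0.2,0,-2],[1.8,5.9,-0.1,-0.2,0,-2],[0.9,3,-0.1,-0.1,0,-1],[0,0,0,0,0,0],[0,0,0,0,0,0],[0,0,0,0,0,0],[0,0,0,0,0,0]]]'
python3 - <<'E'
from workcell import robot,vision
import numpy as np,cv2,pickle
from scipy.spatial.transform import Rotation as R
out={}
for n in ["wrist","top","side"]:
    c=vision.capture(n);im=c["color"];out[n]=c
    if n=="top": im=cv2.resize(im[120:300,80:300],None,fx=3.6,fy=3.3,interpolation=cv2.INTER_CUBIC)
    if n=="side": im=cv2.resize(im[200:350,170:320],None,fx=4,fy=4,interpolation=cv2.INTER_CUBIC)
    cv2.imwrite(f"pics/{n}7.png",im)
pickle.dump(out,open("c7.pkl","wb"))
s=robot.sense();print(np.round(s["tool_pos"],4),s["width"]*85.4,s["force"],s["torque"],np.round(s["dq"],3));print(R.from_quat(s["ee_rot"]).as_matrix().round(3))
E
```

```text
time: 8.7
tool_pos: [0.6784, -0.0224, 0.2296]
ee_rot: [0.921, 0.388, -0.035, 0.019]
force: [-1.2, 1.5, -0.3]
width: 0.191
[ 0.6785 -0.0224  0.2296] 16.070801290733346 [-0.88836592  2.75315477 -1.04840279] [ 0.63763128  0.15182556 -0.31711822] [ 0.001  0.001 -0.002 -0.002  0.002 -0.     0.002]
[[ 0.697  0.716 -0.05 ]
 [ 0.713 -0.699 -0.063]
 [-0.08   0.008 -0.997]]
```

View pics/wrist7.png

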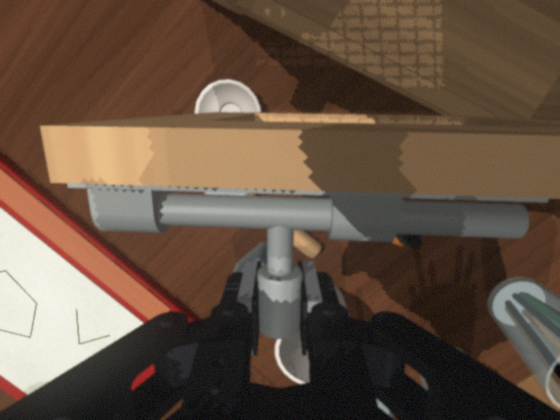

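View pics/top7.png

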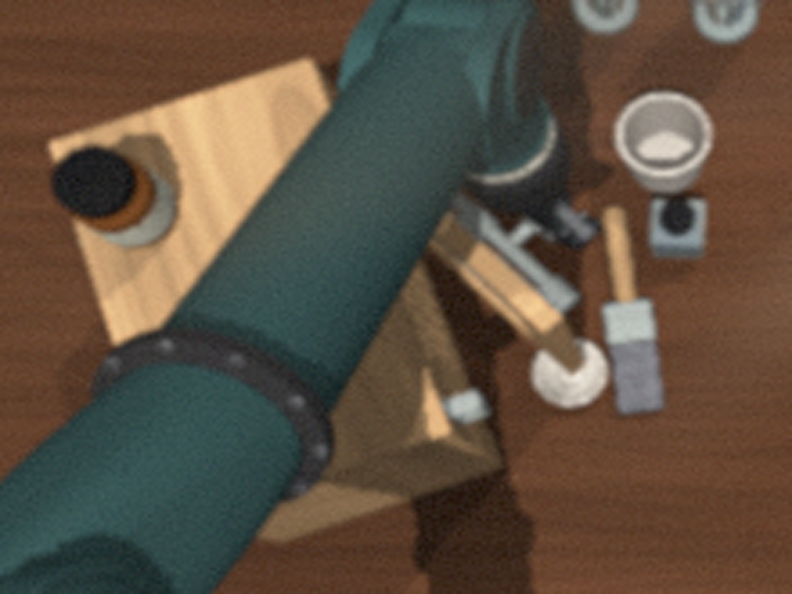

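View pics/side7.png

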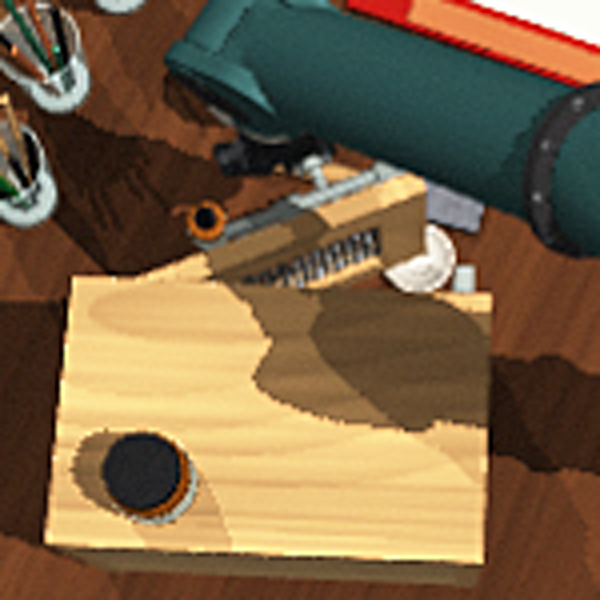

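Run:
```python
from h import *
import pickle
cs=pickle.load(open("c7.pkl","rb"));p=np.load("cup.npy")
M=R.from_euler('z',p[2]).as_matrix()
for a in (.36,.40,.44,.48,.52):
    H=np.array([-.1,-.1257,.25]); D=H+R.from_euler('z',a).apply([0,.244,0])
    P=M@D+[p[0],p[1],0]
    t=proj(cs["top"],P)[0];sd=proj(cs["side"],P)[0];w=proj(cs["wrist"],P)[0]
    print(a,P.round(3),"topcrop",((t-[80,120]+.5)*[3.6,3.3]).round(0),"sidecrop",((sd-[170,200]+.5)*4).round(0),"wrist",w.round(0))
# wrist: direction of door's top outer edge on plane z=.25
A=planez(cs["wrist"],(51,184),.25);B=planez(cs["wrist"],(450,198),.25);d=A-B
print("edge dir yaw",np.arctan2(d[1],d[0])-(p[2]+np.pi/2), A)
print("tool yaw change", np.arctan2(.713,.697)-(p[2]-np.pi/2))
```

```text
0.36 [ 0.581 -0.027  0.25 ] topcrop [545. 328.] sidecrop [424. 189.] wrist [ 42. 137.]
0.4 [ 0.588 -0.034  0.25 ] topcrop [555. 320.] sidecrop [420. 177.] wrist [ 47. 168.]
0.44 [ 0.595 -0.041  0.25 ] topcrop [565. 312.] sidecrop [415. 166.] wrist [ 52. 197.]
0.48 [ 0.602 -0.048  0.25 ] topcrop [575. 303.] sidecrop [410. 155.] wrist [ 58. 226.]
0.52 [ 0.609 -0.054  0.25 ] topcrop [584. 293.] sidecrop [405. 144.] wrist [ 65. 252.]
edge dir yaw -5.858531556043419 [ 0.59172598 -0.03763696  0.25      ]
tool yaw change 0.4419391300965473
```

```bash
python3 -m pendant '[[[0,0,0,0,0,0],[0,0,0,0,0,0],[0,0,0,0,0,0],[0,0,0,0,0,0],[0,0,0,0,0,0],[0,0,0,0,0,0]]]'
python3 - <<'E'
from workcell import robot,vision
import numpy as np,cv2,pickle
c=vision.capture("wrist");cv2.imwrite("pics/w8.png",c["color"])
s=robot.sense();print(s["time"],np.round(s["tool_pos"],4),s["width"]*85.4,s["force"],np.round(s["dq"],3))
a=pickle.load(open("c7.pkl","rb"))["wrist"]["color"]
print(np.abs(a.astype(int)-c["color"]).mean(), cv2.phaseCorrelate(cv2.cvtColor(a,6).astype(np.float32),cv2.cvtColor(c["color"],6).astype(np.float32)))
E
```

```text
time: 9.35
tool_pos: [0.6786, -0.0226, 0.2296]
ee_rot: [0.921, 0.388, -0.035, 0.02]
force: [-1.7, 2.6, -0.7]
width: 0.191
9.4 [ 0.6786 -0.0227  0.2296] 15.874805321072184 [-1.35299752  3.10610126 -1.81339517] [ 0.002  0.     0.001 -0.    -0.001  0.    -0.002]
2.9062939342403626 ((0.06418123184846536, -0.33091882308855247), 1.0816983539503788)
```

View pics/w8.png

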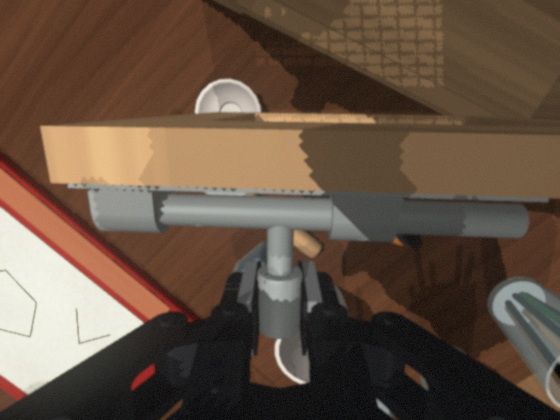

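The picture matches the one before. The free corner is at about (51,184), the knob is between the pads at (279,300), and the front barrel's inner edge is still at u≈165. The door is holding still and the bolt is still drawn back, so I'm handing the job in.

Run:
```python
from workcell import order
print(order.sign_off())
```

```text
the job is handed in; nothing more can be done
None
```

I unbolted the cupboard door, pulled it open and handed the job in at 9.4 s with the gripper still holding the knob. No verdict was reported.

- **Bolt:** I pinched the knob from above and lifted it 8.1 mm, about 0.076 rad, tilting the tool with it. I then drew it back about 35 mm with the door still shut. The wrist force stayed below about 3.5 N at every reading, but I only read it at the end of each move. The contact force at the keeper itself is not reported.
- **Door:** I swung the door about its hinge line and stopped with the free edge about 10 cm out. The tool's yaw gives 0.44 rad; the door's edge and free corner in the pictures give about 0.40 to 0.43 rad. All of these are inside 0.26 to 0.62.
- **Last checks:** Pictures 0.7 s apart showed the door still. Joint speeds were near zero, the spring's pull on the tool read about 3 N, and the knob was still between the pads. From the wrist picture the rod was about 35 mm back.
- **Bystanders:** All the ones visible in the last side and top pictures (nib dish, dropper bottle, brown jar, water pot, square ink, brush) stood where they began. I did not check the tub separately.

Three things disagreed:

- **Calibration:** The wrist camera was off from the other two views by about 2 mm.
- **Knob height:** It measured between 0.219 and 0.229 m in different views, against 0.2245 m from the text.
- **Grip width:** The fingers read 16 mm on the 18 mm knob.

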